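# Press a dowel home with the bench locking pliers and release them

### The job

Slide the aluminium block gently along its nest until it is fully home against the end stop, then squeeze the moving handle of the bench-mounted locking pliers until they snap over centre and stay locked on the brass dowel by themselves with your hand off, pressing it flush. Then push the yellow release lever so that the pliers spring open, and let go of everything: the block stays home in the nest with its dowel flush. Do not force the handle, the lever or the block, and leave the things round about where they are.

Things in the scene. Friction and masses are not known exactly. Their poses are not given: they have to be found in the camera images.
- fixture: locking pliers bolted flat on a fixed grey base plate (270 x 100 x 12 mm; 60 mm high in all), left of a tall open carton (0.3 m high: keep clear). Origin on the bench under the pliers' body, z up. Jaws point to +x, handles to -x; fixed jaw and handle on the -y side, moving jaw and handle on the +y side: handle and lever are pushed towards -y. Middle plane of the pliers: z = 45 mm.
- nest_stop (a point): foot of the nest's end stop, on its face, at x = 36, y = 0, z = 30 mm of the fixture. From here the nest's floor (z = 30 mm) runs to x = 125 mm; the block slides on it towards -x between the fixed jaw (face at y = -12.7 mm) and two low rails (7.5 mm high, inner faces at y = +-13.5 mm). The way behind the block (+x) is free.
- bracket: loose aluminium block 50 x 24 x 30 mm, about 0.15 kg, standing in the nest 12 to 27 mm short of the end stop. Origin at the centre of its underside, its x along the fixture's x; outer end face at its own x = +25 mm. Fully home its origin lies at x = 61 mm in the fixture's frame. It slides at 1 to 3 N; more than 40 N is forcing it.
- dowel (a joint): how far the brass dowel (10 mm diameter) stands out of the block's +y face, in m: 0.004 to 0.006 at the start, 0 = flush, at least -0.001 (bottom of its hole). It sits stiffly (8 N). The moving jaw meets it only when the block is home.
- dowel_end (a point): centre of the dowel's outer end, 14 mm from the block's inner (-x) end, 15 mm above the nest floor
- handle: moving handle: level bar 100 mm long with dark sleeve (58 mm long, 16 mm thick, 20 mm high), middle at z = 45 mm. Origin on its pivot; the bar runs along own -x at own y = +25.5 mm. Open, it is turned 0.6 rad outwards (negative about z) from the fixture's axes; it swings in by 0.5 to 0.78 rad and locks about parallel to the fixed handle. A light spring opens it unlocked. More than 20 N is forcing it.
- handle_grip (a point): middle of the outer (+y) side of the handle's sleeve, 87 mm from the pivot: push here. Where it locks is set by a hidden screw, varies by 22 mm and must be felt: resistance rises to roughly 8 to 11 N, drops as the handle passes dead centre, and about 3 mm on it meets a hard stop, where it stays locked; pressing on there is forcing it.
- pad: moving jaw's pad, dark steel disc of 16 mm diameter on a stiff spring, origin at the centre of its face, which looks to -y. Locked, its face is about 11 mm from the fixture's middle line (y in the fixture's frame) and presses the dowel with 25 to 35 N; with the pliers open it is 19 mm or more away.
- release: yellow release lever at the end of the fixed handle, origin on its pivot 45 mm above the bench. At rest its axes are parallel to the fixture's; it turns by at most 0.85 rad (positive about z) as its paddle is pushed to -y. Locked pliers let go at 0.2 to 0.5 rad; up to 8 N at the paddle do it; a spring brings the lever back. More than 40 N is forcing it.
- tape_measure: yellow tape measure, 36 x 82 x 64 mm, bystander; origin under its centre
- pill_bottle: small white plastic bottle with white cap, 39 mm wide, 52 mm high, bystander; origin under its centre
- glue_bottle: white squeeze bottle with cone nozzle, 37 mm wide, 81 mm high, bystander; origin under its centre
- lever_paddle (a point): middle of the lever's paddle (22 mm long, 7 mm thick, 22 mm high), 34 mm from the pivot. At rest the lever points to the fixture's -x and out to +y by 0.52 rad; push on the outer (+y) face.

How it is judged (in metres and radians):
On the way, in this order (a step that is already met when the one before it is completed fails the run):
1. the block is home against the end stop (within 2 mm), dowel still standing out (x of bracket in the frame of fixture below 0.063 m and value of joint dowel above 0.003 m), for 0.1 s.
2. the pliers are locked: pad pressing the dowel with over 20 N, dowel flush, nobody touching the handle (contact force between pad and bracket above 20 N and value of joint dowel below 0.001 m and contact force between each of the fingers, the arm and handle below 0.3 N), for 0.4 s.
3. the release lever is pressed while the pliers are still locked (angle between the x axis of release and the x axis of fixture, either way round above 0.1 rad and contact force between pad and bracket above 15 N and contact force between the fingers and handle below 0.3 N).
4. the pliers spring open (y of pad in the frame of fixture above 0.0165 m and contact force between the fingers and handle below 0.3 N), for 0.1 s.
At the end, for the whole second after the job is handed in: the pliers stand open (pad face more than 16.5 mm from the fixture's middle line), the lever is back at rest (below 0.1 rad), the dowel is flush within 1.2 mm, and the block stands at rest in the nest, home within 3.5 mm and level (y of pad in the frame of fixture above 0.0165 m and value of joint dowel below 0.0012 m and x of bracket in the frame of fixture below 0.0645 m and z of bracket in the frame of fixture below 0.033 m and angle between bracket's own z axis and vertical below 0.06 rad and angle between the x axis of release and the x axis of fixture, either way round below 0.1 rad and linear speed of bracket below 0.02 m/s); the robot touches nothing.
It fails at once if the handle is forced (over 20 N) (contact force between any of the fingers, the arm and handle above 20 N).
It fails at once if the lever is forced (over 40 N) (contact force between any of the fingers, the arm and release above 40 N).
It fails at once if the block is forced (over 40 N) (contact force between the fingers and bracket above 40 N).
It fails at once if a bystander is moved by more than 20 mm (distance of any of tape_measure, pill_bottle, glue_bottle from where it was at the start of the episode above 0.02 m).
It also fails if it takes over 67 s, if anything falls off the work surface, if the arm or the gripper's body presses on something with over 40 N, if the wrist force passes 120 N, or if a joint passes its speed limit or range.

### The arm

A 6-joint arm with a two-finger parallel gripper is mounted at the origin on the work surface; the furniture and walls round the work are solid. World frame = base frame: x ahead of the robot, y to its left, z up, the work surface at z = 0. Lengths are in mm, angles in degrees, forces in N, time in s.
With the tool pointing down it reaches from about 250 to 725 mm from the base axis. Payload 9.7 kg.
Tool frame: the origin (TCP) lies at the very end of the fingers, on their centre line; the grasp point (between the pads) lies 19 mm behind it; x points along the fingers, y is the direction in which the jaws open and shut, and the axes are right-handed (so a half turn about x gives the same grasp; the last joint's range is limited). The gripper opens to 85 mm and grips with 20 to 120 N. Pads are 22 mm wide; open, the fingers measure 114 mm over their backs; the gripper's body (76 mm by 85 mm) begins 54 mm behind the grasp point. The pads swing forward as they close: fully open they stand 13 mm farther back than shut.
Start: joints at [-73.625, 4.979, 10.078, 95.1, 0, 90], TCP at [155.056, -527.688, 231.284] pointing down, gripper open.
Joint ranges: [-179.16, 179.16], [-48.56, 103.87], [-65.8, 70.77], [-126.05, 130.52], [-82.76, 87.17], [-180, 180]. Speed limits (degrees/s): [127.2, 127.2, 147.25, 180, 180, 180].

### API

Orientations are given as [roll, pitch, yaw] about the fixed x, y, z axes, in that order (R = Rz(yaw) Ry(pitch) Rx(roll)).
In Python, from cell import r, viewer gives the robot as it stands.
- The arm moves only by the tool servo_tool, never from a script. Its argument "steps" is a list of rows, each a list of 7 numbers: the turn, a rotation vector about the tool's x, y, z in degrees, then the shift along the tool's x, y, z in mm, then the gripper's target within -1 to 1 (shut at 1, half-way at 0, fully open at -1). In form: [[ax, ay, az, dx, dy, dz, jaw], ...]. A call has 1 to 8 rows; each row shifts and turns the commanded pose from where the row before left it, along the tool's axes as they then stand; what a row does not reach is not made up. A row lasts 1/10 s, in which the tool goes at most 50 mm and 8.59 degrees, less where a joint would pass 70% of its speed; a pose out of reach is approached as far as the arm can. A call with a gripper value outside its range is refused whole. The fingers move at their own pace and stop on an object; "force" is the grip in N (left out, the last holds). Time passes only in rows, so rows that do not move let the fingers close. It gives the time, the measured TCP pose, the force and the opening at its end, in the units of the state.
- r.observe(): the state, without advancing time (a new reading comes with each control period).
- viewer.grab_frame(name): name is "scene" or "top"; returns a dict with "color" (384x512x3 uint8, red, green, blue), "range_z" (384x512 float32, mm along the optical axis (not along the pixel's ray), 0 where there is no reading), "K" (3x3 intrinsics, pixels), "pose" (4x4, takes a point from camera to world coordinates). Camera axes: x right, y up, looking along -z (the intrinsics and any distortion apply to the point x, -y, -z); pixel columns grow to the right and rows downward; lengths in mm; the calibration is good to about 2 mm. A picture is of the moment at which its call begins.
- r.finish_job(): hands the job in, once; it reports no verdict.
The state is a dict: "t": time; "q": joint angles; "joint_velocities": joint speeds; "joint_torque": joint torques, N m; "position": TCP position; "ee_rot": TCP orientation; "wrist_force": force on the tool from outside, world axes, zero at the start; "wrist_torque": the same for the moment, N m; "gripper_width": finger opening in mm.
Only numpy, scipy, OpenCV 4.12 (cv2) and the standard library are available. Lean on these libraries where they do the work, as an engineer would, in place of code of your own. Each camera call takes 0.05 s, during which the arm holds its last target.

## Working session

There is one attempt and no reset: what is moved stays moved. The work goes in short steps, Python scripts to look and compute and a tool call to move; the robot and the scene stay as the last step left them, time stands still between calls to the robot, and variables do not carry over. Pictures are saved under pics/ and viewed, and the job is handed in when it is done.

Besides the shell and the picture viewer there is one more tool, called after "Emit:" as name([rows], argument=value, ...), one row to a line, values as JSON. servo_tool: Moves the arm, as the interface text tells. Its arguments: {"type":"object","properties":{"steps":{"type":"array","items":{"type":"array","items":{"type":"number"}}},"force":{"type":"number"}},"required":["steps"]}

```bash
ls; mkdir -p pics; python3 - <<'E'
from cell import r, viewer
import cv2,numpy as np
print(r.observe())
for n in ("scene","top"):
    f=viewer.grab_frame(n)
    np.savez(f"{n}0.npz",**f)
    cv2.imwrite(f"pics/{n}0.png",cv2.cvtColor(f["color"],cv2.COLOR_RGB2BGR))
    print(n,f["K"],f["pose"].round(3), (f["range_z"]>0).mean())
E
```

```text
pics
{'t': 0.0, 'q': array([-7.36252647e+01,  5.01267366e+00,  1.00341765e+01,  9.51004178e+01,
        1.84411495e-03,  9.00003330e+01]), 'joint_velocities': array([ 0.0379002 , -0.01509521,  0.12613988,  0.06324026, -0.11817384,
       -0.10208016]), 'joint_torque': array([-7.96686363e-04, -5.20383561e+01,  4.64806581e+01,  1.63082255e-02,
        4.24204040e-05, -1.00335079e-06]), 'position': array([ 154.99750943, -527.46247622,  230.5654944 ]), 'ee_rot': array([-91.33833127,  89.92106344, 105.03606978]), 'wrist_force': array([ 0.91168647, -0.5523452 ,  0.30479332]), 'wrist_torque': array([0.0125398 , 0.03500341, 0.03072495]), 'gripper_width': 85.19055642760152}
scene [[376.4710804    0.         251.41847252]
 [  0.         376.4710804  194.81698327]
 [  0.           0.           1.        ]] [[-6.56000e-01  6.78000e-01 -3.31000e-01  1.77463e+02]
 [-7.55000e-01 -5.94000e-01  2.79000e-01  3.75697e+02]
 [-7.00000e-03  4.33000e-01  9.01000e-01  8.15034e+02]
 [ 0.00000e+00  0.00000e+00  0.00000e+00  1.00000e+00]] 0.996246337890625
top [[445.63809645   0.         258.42905386]
 [  0.         445.63809645 194.73743293]
 [  0.           0.           1.        ]] [[-2.10000e-02  9.80000e-01 -1.97000e-01  2.93034e+02]
 [-1.00000e+00 -2.10000e-02  3.00000e-03  1.27705e+02]
 [-1.00000e-03  1.97000e-01  9.80000e-01  9.59149e+02]
 [ 0.00000e+00  0.00000e+00  0.00000e+00  1.00000e+00]] 0.9958546956380209
```

View pics/scene0.png

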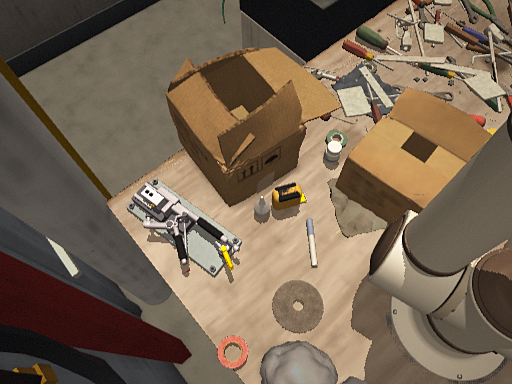

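View pics/top0.png

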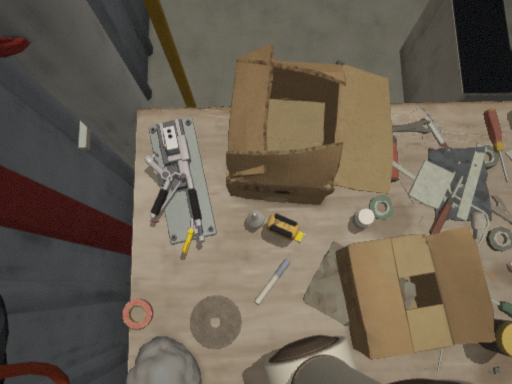

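```bash
python3 - <<'E'
import cv2,numpy as np
a=cv2.imread('pics/top0.png')[105:265,130:230]; cv2.imwrite('pics/topc.png',cv2.resize(a,None,fx=5,fy=5,interpolation=cv2.INTER_CUBIC)[:,:][0:800])
a=cv2.imread('pics/top0.png')[110:185,130:230]; cv2.imwrite('pics/topA.png',cv2.resize(a,None,fx=8,fy=8,interpolation=cv2.INTER_CUBIC))
a=cv2.imread('pics/top0.png')[180:255,130:230]; cv2.imwrite('pics/topB.png',cv2.resize(a,None,fx=8,fy=8,interpolation=cv2.INTER_CUBIC))
a=cv2.imread('pics/scene0.png')[170:280,115:250]; cv2.imwrite('pics/scA.png',cv2.resize(a,None,fx=5.4,fy=5.4,interpolation=cv2.INTER_CUBIC))
E
```

```text
(no output)
```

View pics/topA.png

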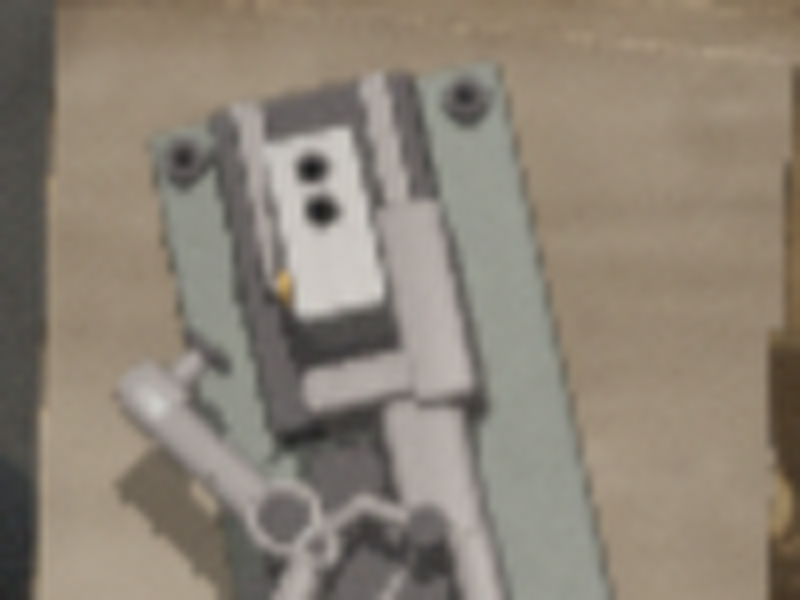

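View pics/topB.png

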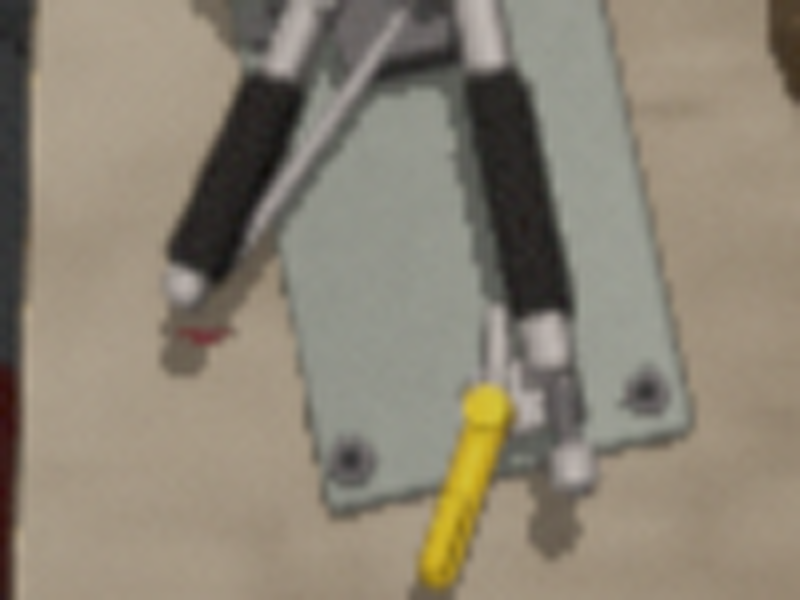

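View pics/scA.png

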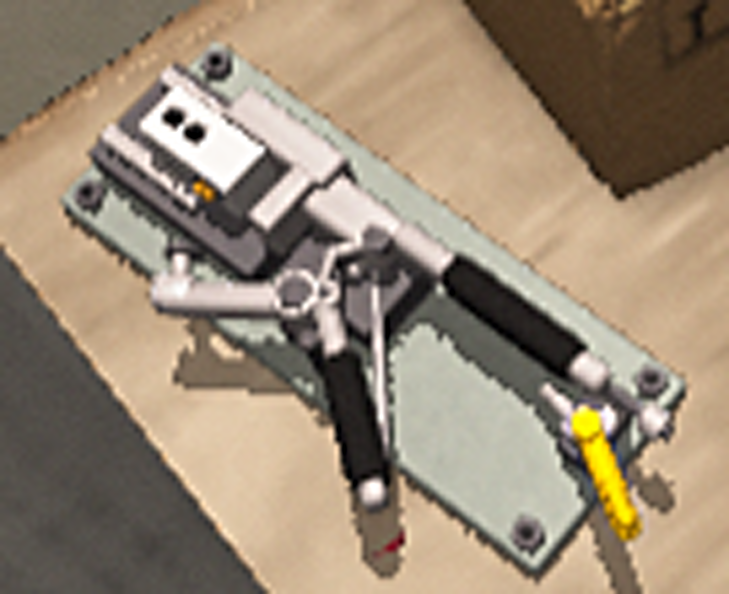

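```bash
cat > h.py <<'E'
import numpy as np,cv2
def ray(f,u,v,z):
    K,P=f["K"],f["pose"]
    d=np.array([(u-K[0,2])/K[0,0],-(v-K[1,2])/K[1,1],-1.0]); d=P[:3,:3]@d; o=P[:3,3]
    return o+d*(z-o[2])/d[2]
def cl(u,v,x0,y0,s): return ((u+.5)/s-.5+x0,(v+.5)/s-.5+y0)
E
python3 - <<'E'
from h import *
T=np.load('top0.npz'); S=np.load('scene0.npz')
def A(u,v,z): return ray(T,*cl(u,v,130,110,8),z).round(1)
def B(u,v,z): return ray(T,*cl(u,v,130,180,8),z).round(1)
def C(u,v,z): return ray(S,*cl(u,v,115,170,5.4),z).round(1)
print('plate top', A(150,145,12),A(500,65,12),B(330,515,12),B(690,435,12))
print('plate sc', C(62,200,12),C(218,45,12),C(535,575,12),C(685,385,12))
print('block top',A(265,145,60),A(350,125,60),A(385,305,60),A(300,318,60))
print('block sc',C(140,125,60),C(175,85,60),C(270,143,60),C(232,192,60))
print('lever piv',B(490,405,56),'tip',B(437,575,56)); print('sc',C(586,425,56),C(628,530,56))
print('handle tip',B(185,285,45),C(372,490,45),'sleeve', B(245,80,55),B(300,95,55),B(170,250,55),B(225,275,55))
print('dowel',A(283,288,45))
print('hpivot',A(285,515,55),C(297,293,55))
for n,f in (('T',T),('S',S)):
    pass
E
```

```text
plate top [641.7 367.9  12. ] [663.3 270.2  12. ] [381.1 312.9  12. ] [400.4 217.4  12. ]
plate sc [642.1 367.3  12. ] [660.5 272.9  12. ] [379.7 314.6  12. ] [400.7 218.5  12. ]
block top [623.4 325.2  60. ] [628.5 302.7  60. ] [578.5 292.7  60. ] [575.4 314.9  60. ]
block sc [621.9 324.9  60. ] [627.8 303.4  60. ] [579.6 289.1  60. ] [571.7 313.6  60. ]
lever piv [404.1 264.1  56. ] tip [361.3 277.1  56. ]
sc [401.4 266.6  56. ] [358.8 280.7  56. ]
handle tip [438.4 345.1  45. ] [439.  344.2  45. ] sleeve [490.2 328.5  55. ] [485.9 314.2  55. ] [445.9 346.8  55. ] [439.1 332.5  55. ]
dowel [588.5 322.8  45. ]
hpivot [523.4 318.9  55. ] [520.5 319.   55. ]
```

```bash
cat >> h.py <<'E'
from scipy.spatial.transform import Rotation as Ro
TH=np.radians(11.7); UX=np.array([np.cos(TH),np.sin(TH)]); UY=np.array([-UX[1],UX[0]])
O=np.array([521.2,292.7])   # plate centre
def fx(p): d=np.asarray(p)[:2]-O; return np.array([d@UX,d@UY]).round(1)
def cloud(f):
    K,P=f["K"],f["pose"]; Z=f["range_z"]; v,u=np.mgrid[:384,:512]
    c=np.stack([(u-K[0,2])/K[0,0]*Z,-(v-K[1,2])/K[1,1]*Z,-Z],-1)
    return c@P[:3,:3].T+P[:3,3]
E
python3 - <<'E'
from h import *
T=np.load('top0.npz'); S=np.load('scene0.npz')
R=Ro.from_euler('xyz',[-91.338,89.921,105.036],degrees=True).as_matrix(); print(R.round(2))
H=np.zeros((20,24))
for f in (T,S):
    P=cloud(f); P=P[f["range_z"]>0]
    i=((P[:,0]+0)//40).astype(int); j=((P[:,1]+560)//40).astype(int)
    m=(i>=0)&(i<20)&(j>=0)&(j<24)&(P[:,2]<600)
    np.maximum.at(H,(i[m],j[m]),P[m,2])
print('y from -560 step 40'); 
for i in range(19,-1,-1): print(i*40,H[i].astype(int))
P=cloud(T); Q=np.concatenate([P.reshape(-1,3),cloud(S).reshape(-1,3)])
m=(Q[:,2]>100)&(Q[:,0]>380)&(Q[:,0]<760)&(Q[:,1]>50)&(Q[:,1]<300)
for lo in range(100,400,50):
  k=m&(Q[:,2]>=lo)&(Q[:,2]<lo+50); print(lo,k.sum(), np.percentile(Q[k],[0,1,99,100],axis=0).round(0)[:,:2].tolist() if k.sum() else '')
def A(u,v,z): return ray(T,*cl(u,v,130,110,8),z)
def Bq(u,v,z): return ray(T,*cl(u,v,130,180,8),z)
# heights at stop, toggles
for n,(u,v) in dict(stop=(355,385),stopedge=(355,362),pivot=(425,525),bigc=(285,515),block=(330,270),pad=(205,355)).items():
    a=cl(u,v,130,110,8); z=cloud(T)[int(round(a[1])),int(round(a[0]))]; print(n,z.round(1),fx(z))
print('fx stop', fx(A(405,350,48)),fx(A(300,375,48)),'piv',fx(A(425,525,55)),fx(A(285,515,55)),'blk',fx((600.9,308.4)),'pad',fx(A(205,355,50)))
print('lever piv',fx((402.7,265.3)),'tip',fx((360,279)),'htip',fx((438.6,344.7)),'grip',fx((470,338.5)))
for n in ('tape','glue'): pass
E
```

```text
[[-0.    0.28 -0.96]
 [ 0.   -0.96 -0.28]
 [-1.   -0.   -0.  ]]
y from -560 step 40
760 [0 0 0 0 0 0 0 0 0 0 0 0 0 0 0 0 0 0 0 0 0 0 0 0]
720 [  0   0   0   0   0   0   0   0   0   0   0   0   0   0   0   0   0   0
   0   0   0   0   0 397]
680 [  5   3   4   3   4   5   4   3   5   2 157 177 193 208 216 218 251 238
 192   3   4   4   5 414]
640 [  4   4  38  30  32   4   4  24  25   3 160 177 195 256 263 266 264 252
 193   4  20  40  39  18]
600 [  4  34  38  35  38   4  20  29  39  47 163 177 193 258 261  16 241 231
 198   6  59  63  63  18]
560 [ 30  29  31  38  37  26  30  23   4  29 168 176 190 193  10  11 238 233
 203   4  64  63  54  52]
520 [ 47  32  30  36  35  32  38  46  45  45 169 177 187 192   0   0 240 238
 203   4  63  63  59  55]
480 [ 48  43  44  40  26  38  52  47  45  45 169 177 186 264 268 271 273 274
 274  14  58  60  58   5]
440 [ 26  60  58   8  23  39  46  45  46  44  22 176 185 225 232 228 242 240
 207  15  59  53  60   5]
400 [45 71 65  9 27 41 47 41 17 21 21 57 55  4  6 67 67 82  4 21 58 16 54  4]
360 [ 44  48   8  17  19  45   0 192 195 173 158 176 171 155
[... 976 characters left out ...]
[457.0, 50.0], [459.0, 51.0], [709.0, 188.0], [717.0, 188.0]]
150 4122 [[458.0, 50.0], [461.0, 52.0], [706.0, 183.0], [716.0, 186.0]]
200 7919 [[470.0, 50.0], [474.0, 53.0], [705.0, 174.0], [712.0, 179.0]]
250 2030 [[487.0, 50.0], [489.0, 51.0], [670.0, 176.0], [704.0, 179.0]]
300 0 
350 0 
stop [556.7 300.4  57.9] [36.4  0.4]
stopedge [562.6 300.1  60.1] [42.1 -1.1]
pivot [519.4 281.   58.7] [ -4.1 -11.1]
bigc [523.5 319.5  53.9] [ 7.7 25.7]
block [588.9 306.8  60.4] [69.2  0.1]
pad [569.4 342.9  47.7] [57.4 39.4]
fx stop [ 46.8 -13.1] [46.3 15.4] piv [ -3.3 -10. ] [ 7.5 25.2] blk [81.2 -0.8] pad [56.6 38.6]
lever piv [-121.6   -2.8] tip [-160.6   19.3] htip [-70.3  67.7] grip [-40.8  55.2]
```

Emit:
servo_tool([
  [0,0,0,-30,-25,0,1],
  [0,0,0,-40,-40,0,1],
  [-6,0,0,-40,-35,-45,1],
  [-6,0,0,-10,0,-47,1],
  [-6,0,0,0,0,-47,1],
  [-6,0,0,0,0,-47,1],
  [-6,0,0,0,0,-47,1],
  [-6,0,0,0,0,-47,1],
], force=20)

```text
t: 0.9
position: [355.2, -304.1, 334.8]
ee_rot: [-91.8, 90.0, 140.8]
wrist_force: [0.5, -1.2, -0.5]
gripper_width: 0.2
```

Emit:
servo_tool([
  [-6,0,0,0,0,-47,1],
  [-6,0,0,0,0,-47,1],
  [-6,0,0,0,0,-47,1],
  [-6,0,0,0,0,-47,1],
  [-6,0,0,0,0,-47,1],
  [-6,0,0,0,0,-47,1],
  [-6,0,0,0,0,-47,1],
  [-6,0,0,0,0,-47,1],
])

```text
t: 1.7
position: [458.3, 46.6, 334.7]
ee_rot: [-94.7, 90.0, -174.1]
wrist_force: [1.5, -0.6, 0.2]
gripper_width: 0.2
```

Emit:
servo_tool([
  [-6,0,0,0,-10,-47,1],
  [-6,0,0,0,-10,-47,1],
  [-6,0,0,0,0,-47,1],
  [-6,0,0,0,0,-47,1],
  [-8,0,0,0,0,0,1],
  [-8,0,0,0,0,0,1],
  [-8,0,0,0,0,0,1],
  [-8,0,0,0,0,0,1],
])

```text
t: 2.5
position: [376.7, 216.4, 335.1]
ee_rot: [-123.7, 90.0, -147.0]
wrist_force: [-0.7, 0.2, -0.0]
gripper_width: -0.2
```

Emit:
servo_tool([
  [-8,0,0,0,0,0,1],
  [-8,0,0,0,0,0,1],
  [-8,0,0,0,0,0,1],
  [-8,0,0,0,0,0,1],
  [0,0,0,0,0,0,1],
])

```text
t: 3.0
position: [376.9, 216.2, 335.1]
ee_rot: [-163.7, 90.0, -155.2]
wrist_force: [0.5, -0.4, 0.4]
gripper_width: 0.1
```

```bash
cat >> h.py <<'E'
def st():
    from cell import r
    o=r.observe(); R=Ro.from_euler('xyz',o['ee_rot'],degrees=True).as_matrix()
    print('t',round(o['t'],2),'pos',o['position'].round(1),'plate',fx(o['position']),'yaw tool y',round(float(np.degrees(np.arctan2(R[1,1],R[0,1]))),2),'xaxis',R[:,0].round(3),'q',o['q'].round(1),'F',o['wrist_force'].round(2),'Ff',(o['wrist_force'][:2]@np.array([UX,UY]).T).round(2)); return o
E
python3 -c "
from h import *
st()"
```

```text
t 3.0 pos [376.9 216.2 335.1] plate [-156.8  -45.7] yaw tool y 98.49 xaxis [-0. -0. -1.] q [ 29.8  -6.9  10.2 107.2   0.   21.3] F [ 0.52 -0.35  0.36] Ff [ 0.44 -0.45]
```

Emit:
servo_tool([
  [-3.2,0,0,0,25,20,1],
  [0,0,0,0,25,40,1],
  [0,0,0,20,0,45,1],
  [0,0,0,30,0,40,1],
  [0,0,0,30,0,40,1],
  [0,0,0,30,0,40,1],
  [0,0,0,30,0,30,1],
  [0,0,0,30,0,20,1],
])

```text
t: 3.8
position: [639.5, 319.5, 162.5]
ee_rot: [-161.6, 89.9, -150.4]
wrist_force: [-0.4, -0.2, 0.8]
gripper_width: 0.0
```

```bash
python3 -c "
from h import *
st()
from cell import viewer
for n in ('scene','top'):
    f=viewer.grab_frame(n); cv2.imwrite(f'pics/{n}1.png',cv2.cvtColor(f['color'],cv2.COLOR_RGB2BGR))
"
```

```text
t 3.8 pos [639.5 319.5 162.5] plate [121.3   2.2] yaw tool y 101.27 xaxis [-0.001 -0.001 -1.   ] q [26.5 28.3 31.2 92.9 -0.  15.3] F [-0.41 -0.18  0.85] Ff [-0.43 -0.1 ]
```

View pics/scene1.png

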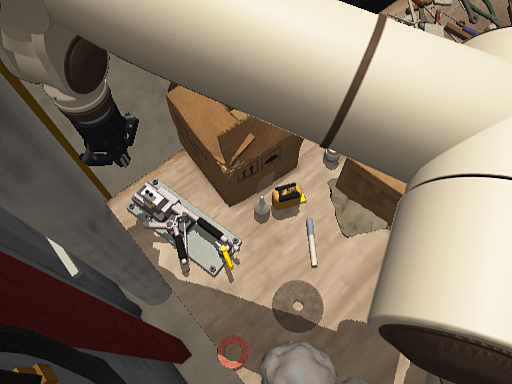

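View pics/top1.png

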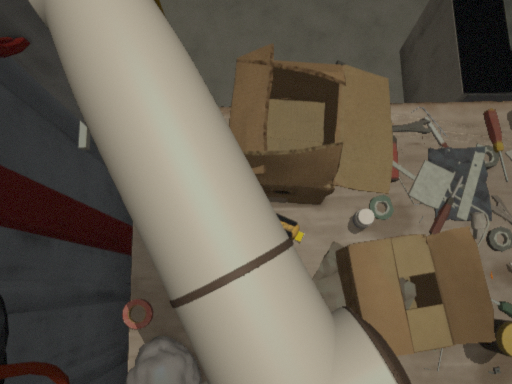

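Emit:
servo_tool([
  [-0.4,0,0,30,-1.5,2,1],
  [0,0,0,30,-1,1,1],
  [0,0,0,25,0,0,1],
  [0,0,0,15,0,0,1],
  [0,0,0,10,0,0,1],
  [0,0,0,8,0,0,1],
  [0,0,0,0,0,0,1],
])

```text
t: 4.6
position: [641.2, 317.7, 47.3]
ee_rot: [-166.4, 90.0, -154.5]
wrist_force: [-0.9, -0.5, -0.3]
gripper_width: 0.1
```

```bash
python3 -c "
from h import *
st()
from cell import viewer
for n in ('scene',):
    f=viewer.grab_frame(n); cv2.imwrite(f'pics/{n}2.png',cv2.resize(cv2.cvtColor(f['color'],cv2.COLOR_RGB2BGR)[90:230,80:250],None,fx=4,fy=4,interpolation=cv2.INTER_CUBIC))
"
```

```text
t 4.6 pos [641.2 317.7  47.3] plate [1.225e+02 1.000e-01] yaw tool y 101.95 xaxis [-0. -0. -1.] q [26.4 28.2 18.3 80.1  0.  14.4] F [-0.95 -0.51 -0.35] Ff [-1.03 -0.31]
```

View pics/scene2.png

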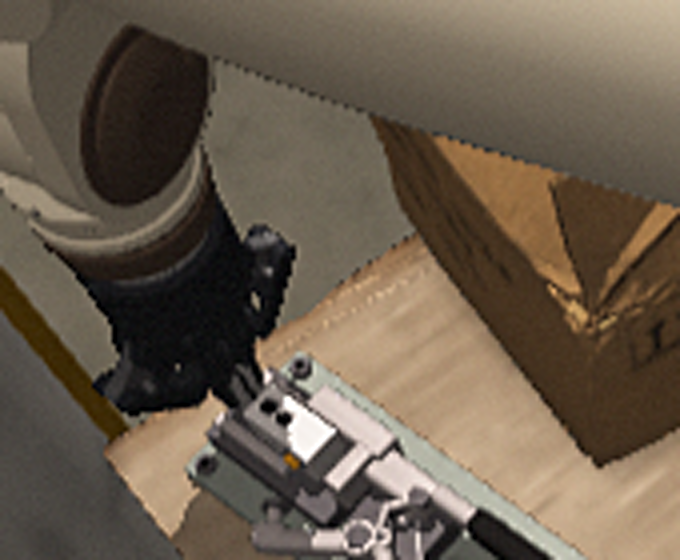

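Emit:
servo_tool([
  [0,0,0,3,0,-1,1],
  [0,0,0,1,0,-1.5,1],
  [0,0,0,0,0,-1.5,1],
  [0,0,0,0,0,-1.5,1],
  [0,0,0,0,0,-1.5,1],
  [0,0,0,0,0,-1.5,1],
  [0,0,0,0,0,-1.5,1],
])

```text
t: 5.35
position: [631.6, 315.6, 43.6]
ee_rot: [12.1, 90.0, 24.1]
wrist_force: [2.4, 0.4, 0.5]
gripper_width: -0.2
```

Emit:
servo_tool([
  [0,0,0,0,0,-1.5,1],
  [0,0,0,0,0,-1.5,1],
  [0,0,0,0,0,-1.5,1],
])

```text
t: 5.65
position: [627.2, 314.7, 43.6]
ee_rot: [11.2, 90.0, 23.1]
wrist_force: [2.5, -0.4, 0.7]
gripper_width: -0.0
```

```bash
python3 -c "
from h import *
st()
from cell import viewer
for n in ('scene',):
    f=viewer.grab_frame(n); cv2.imwrite(f'pics/{n}3.png',cv2.resize(cv2.cvtColor(f['color'],cv2.COLOR_RGB2BGR)[150:240,110:210],None,fx=7,fy=6,interpolation=cv2.INTER_CUBIC))
"
```

```text
t 5.65 pos [627.2 314.7  43.6] plate [108.2   0. ] yaw tool y 101.97 xaxis [ 0.  0. -1.] q [26.6 26.2 15.1 78.9 -0.  14.7] F [ 2.54 -0.4   0.67] Ff [ 2.41 -0.9 ]
```

View pics/scene3.png

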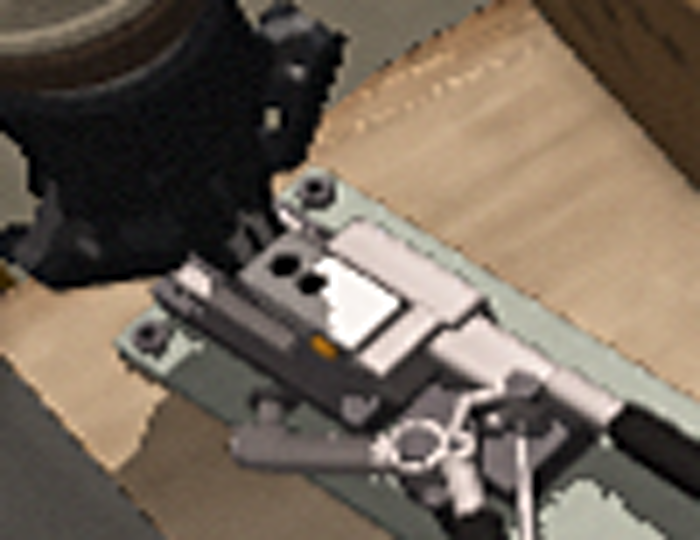

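Emit:
servo_tool([
  [0,0,0,0,0,-1,1],
  [0,0,0,0,0,-1,1],
])

```text
t: 5.9
position: [625.3, 314.3, 43.5]
ee_rot: [8.6, 90.0, 20.5]
wrist_force: [2.1, 0.5, 1.9]
gripper_width: 0.1
```

Emit:
servo_tool([
  [0,0,0,0,0,-0.8,1],
  [0,0,0,0,0,-0.7,1],
])

```text
t: 6.1
position: [624.1, 314.0, 43.6]
ee_rot: [0.9, 89.9, 12.9]
wrist_force: [5.7, 0.4, 1.2]
gripper_width: 0.1
```

Emit:
servo_tool([
  [0,0,0,0,0,-0.8,1],
  [0,0,0,0,0,-0.7,1],
])

```text
t: 6.3
position: [624.1, 313.9, 43.8]
ee_rot: [1.2, 89.8, 13.1]
wrist_force: [13.0, 2.6, -1.1]
gripper_width: 0.2
```

Emit:
servo_tool([
  [0,0,0,0,0,0,1],
  [0,0,0,0,0,2,1],
  [0,0,0,0,0,5,1],
  [0,0,0,-10,0,5,1],
  [0,0,0,-25,0,0,1],
  [0,0,0,-40,10,-10,1],
])

```text
t: 6.9
position: [621.4, 322.3, 115.4]
ee_rot: [-163.4, 89.6, -151.5]
wrist_force: [-0.1, 0.6, -0.1]
gripper_width: 0.0
```

```bash
python3 -c "
from h import *
st()
from cell import viewer
for n in ('scene',):
    f=viewer.grab_frame(n); cv2.imwrite(f'pics/{n}4.png',cv2.resize(cv2.cvtColor(f['color'],cv2.COLOR_RGB2BGR)[150:240,110:210],None,fx=7,fy=6,interpolation=cv2.INTER_CUBIC))
"
```

```text
t 6.9 pos [621.4 322.3 115.4] plate [104.1   8.7] yaw tool y 101.89 xaxis [-0.006 -0.003 -1.   ] q [27.4 25.8 22.5 87.1 -0.  15.5] F [-0.12  0.57 -0.13] Ff [-0.    0.59]
```

View pics/scene4.png

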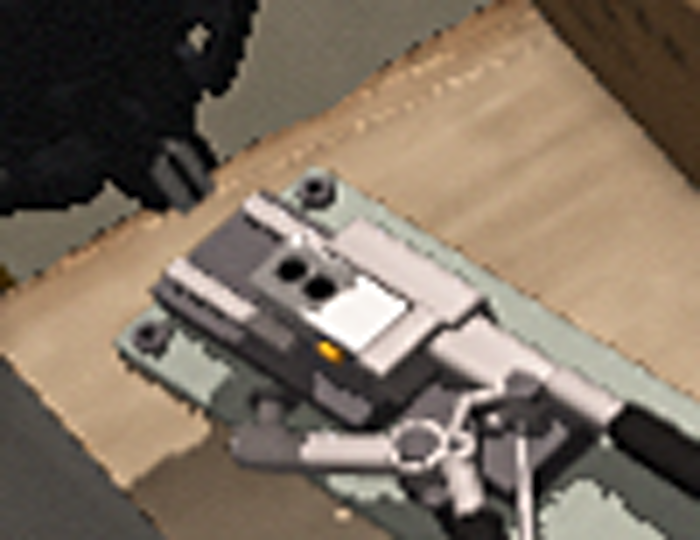

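```bash
python3 - <<'E'
from h import *
T=np.load('top0.npz'); S=np.load('scene0.npz')
Q=np.concatenate([cloud(T).reshape(-1,3),cloud(S).reshape(-1,3)])
for x in range(720,320,-40):
    print(x,[int(Q[(Q[:,0]>=x)&(Q[:,0]<x+40)&(Q[:,1]>=y)&(Q[:,1]<y+20),2].max(initial=-999)) for y in range(300,560,20)])
def Bq(u,v,z): return fx(ray(T,*cl(u,v,130,180,8),z))
print('fixed sleeve',Bq(495,75,55),Bq(470,80,55),Bq(545,310,55),Bq(570,305,55), 'lever', fx((402.7,265.3)))
E
```

```text
720 [-999, -999, -999, -999, 397, 301, -999, -999, -999, -999, -999, -999, -91]
680 [4, 5, 4, 3, 414, 414, -999, -999, -999, -999, -999, 203, -91]
640 [40, 39, 32, 18, 4, 444, 459, 462, 432, 395, 325, 298, -90]
600 [63, 63, 32, 18, 3, -999, -811, 434, 414, 381, -812, -813, -91]
560 [63, 53, 54, 52, 5, -3, -810, 434, 421, -813, -812, -809, -806]
520 [62, 59, 57, 55, 5, -3, -813, -811, -809, -814, -806, -811, -815]
480 [58, 58, 12, 4, 5, -999, -809, -811, -811, -810, -810, -815, -999]
440 [53, 60, 57, 5, 3, -999, -811, -809, -811, -808, 412, -999, -999]
400 [16, 54, 54, 4, 4, -999, -811, -812, -809, -811, 439, 279, 248]
360 [20, 3, 5, 5, 5, -999, -812, -811, -810, -810, 441, 433, 402]
fixed sleeve [-36.3 -22.1] [-36.1 -15.5] [-99.5 -22.6] [-99.7 -29.1] lever [-121.6   -2.8]
```

Emit:
servo_tool([
  [0,0,0,0,20,-40,1],
  [0,0,0,0,25,-40,1],
  [0,0,0,0,25,-40,1],
  [0,0,0,30,6,-18,1],
  [0,0,0,25,0,0,1],
  [0,0,0,15,0,0,1],
  [0,0,0,7,0,0,1],
  [0,0,0,0,0,0,1],
])

```text
t: 7.75
position: [471.5, 369.1, 40.6]
ee_rot: [-155.3, 89.9, -143.4]
wrist_force: [0.5, -0.2, 1.0]
gripper_width: 0.1
```

```bash
python3 -c "
from h import *
st()
from cell import viewer
for n in ('scene',):
    f=viewer.grab_frame(n); cv2.imwrite(f'pics/{n}5.png',cv2.resize(cv2.cvtColor(f['color'],cv2.COLOR_RGB2BGR)[150:310,80:250],None,fx=4,fy=3.7,interpolation=cv2.INTER_CUBIC))
"
```

```text
t 7.75 pos [471.5 369.1  40.6] plate [-33.2  84.9] yaw tool y 101.94 xaxis [-0.001 -0.001 -1.   ] q [38.1 12.3 -2.9 75.   0.  26.1] F [ 0.5  -0.22  1.03] Ff [ 0.45 -0.32]
```

View pics/scene5.png

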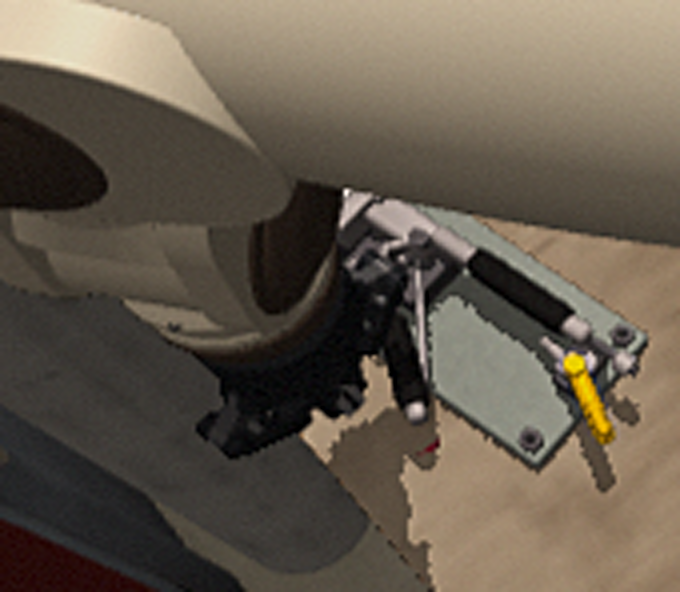

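Emit:
servo_tool([
  [0,0,0,2,-3,0,1],
  [0,0,0,1,-3,0,1],
  [0,0,0,0,-2,-1,1],
  [0,0,0,0,-2,-1,1],
  [0,0,0,0,-2,-1,1],
  [0,0,0,0,-2,-1,1],
])

```text
t: 8.4
position: [470.3, 355.0, 38.6]
ee_rot: [63.6, 90.0, 75.5]
wrist_force: [-0.1, 1.1, 0.4]
gripper_width: 0.4
```

Emit:
servo_tool([
  [0,0,0,0,-2,-1,1],
  [0,0,0,0,-2,-1,1],
  [0,0,0,0,-2,-1,1],
  [0,0,0,0,-2,-1,1],
])

```text
t: 8.8
position: [468.0, 346.3, 38.4]
ee_rot: [95.1, 90.0, 107.1]
wrist_force: [-0.7, 2.3, 0.5]
gripper_width: -0.1
```

```bash
python3 -c "
from h import *
st()
from cell import viewer
for n in ('scene',):
    f=viewer.grab_frame(n); cv2.imwrite(f'pics/{n}6.png',cv2.resize(cv2.cvtColor(f['color'],cv2.COLOR_RGB2BGR)[150:310,80:250],None,fx=4,fy=3.7,interpolation=cv2.INTER_CUBIC))
"
```

```text
t 8.8 pos [468.  346.3  38.4] plate [-41.2  63.2] yaw tool y 101.98 xaxis [-0.  0. -1.] q [36.5 10.  -5.7 74.3  0.  24.5] F [-0.69  2.34  0.49] Ff [-0.2   2.43]
```

View pics/scene6.png

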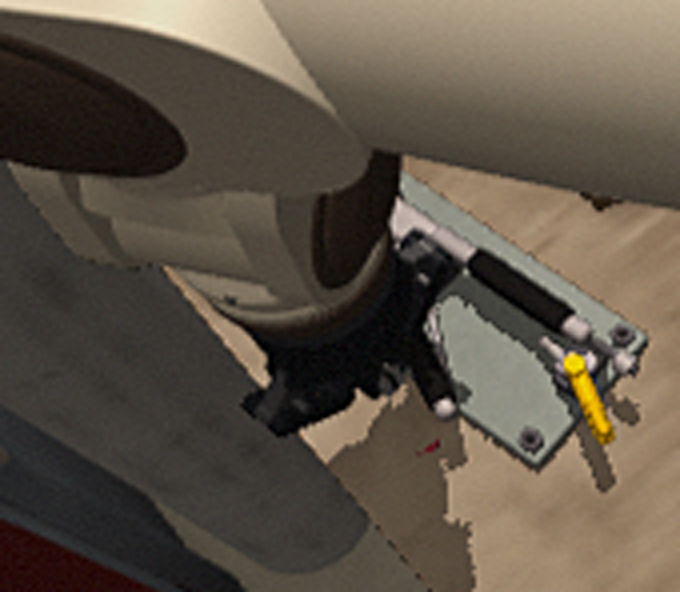

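Emit:
servo_tool([
  [0,0,0,0,-2,-1.2,1],
  [0,0,0,0,-2,-1.2,1],
  [0,0,0,0,-2,-1.2,1],
  [0,0,0,0,-2,-1.2,1],
])

```text
t: 9.25
position: [464.9, 337.3, 38.3]
ee_rot: [168.4, 90.0, -179.6]
wrist_force: [-0.7, 3.2, 0.2]
gripper_width: 0.3
```

Emit:
servo_tool([
  [0,0,0,0,-2,-1.2,1],
  [0,0,0,0,-2,-1.2,1],
  [0,0,0,0,-1,-1,1],
])

```text
t: 9.55
position: [462.6, 332.5, 38.4]
ee_rot: [84.4, 89.9, 96.4]
wrist_force: [-0.4, 8.1, -2.5]
gripper_width: -0.1
```

Emit:
servo_tool([
  [0,0,0,0,-1.5,-1,1],
  [0,0,0,0,-1.5,-1,1],
])

```text
t: 9.75
position: [461.1, 329.6, 38.4]
ee_rot: [89.8, 89.9, 101.8]
wrist_force: [-3.8, 8.8, -1.3]
gripper_width: 0.3
```

```bash
cat > look.py <<'E'
import sys
from h import *
st()
from cell import viewer
f=viewer.grab_frame('scene'); np.savez('last.npz',**f)
cv2.imwrite(sys.argv[1],cv2.resize(cv2.cvtColor(f['color'],cv2.COLOR_RGB2BGR)[150:310,80:250],None,fx=4,fy=3.7,interpolation=cv2.INTER_CUBIC))
E
python3 look.py pics/s7.png
```

```text
t 9.75 pos [461.1 329.6  38.4] plate [-51.3  48.3] yaw tool y 102.02 xaxis [-0.001  0.002 -1.   ] q [35.5  7.9 -8.1 73.9  0.1 23.5] F [-3.83  8.79 -1.34] Ff [-1.97  9.38]
```

View pics/s7.png

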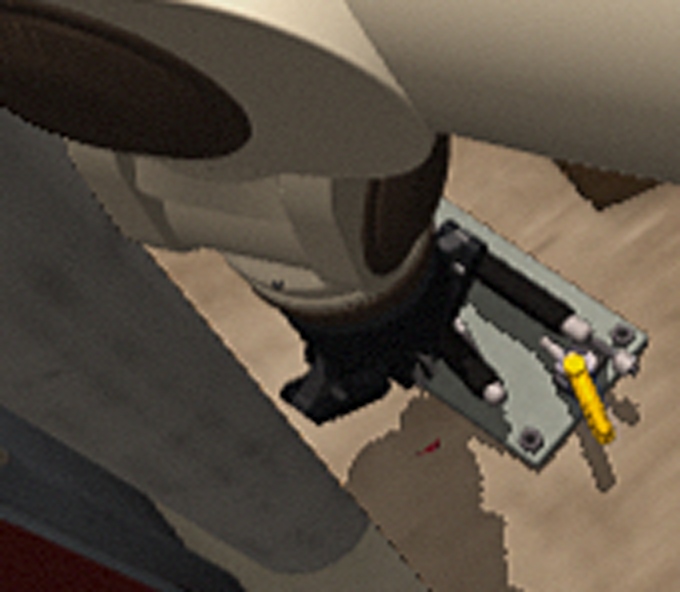

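```bash
cat >> h.py <<'E'
def tip(u,v):
    f=np.load('last.npz'); p=fx(ray(f,80+u/4,150+v/3.7,48)); return p
E
python3 -c "
from h import *
for u,v in ((415,412),(447,405),(493,392)):
  p=tip(u,v)
  for piv in ((11.7,-21.2),(-4,-10.5)):
    d=p-piv; a=np.degrees(np.arctan2(d[1],d[0])); print(p,piv,np.hypot(*d).round(1),round(float(a),1))
"
```

```text
[-72.9  68.7] (11.7, -21.2) 123.4 133.3
[-72.9  68.7] (-4, -10.5) 105.0 131.0
[-83.6  55.6] (11.7, -21.2) 122.4 141.1
[-83.6  55.6] (-4, -10.5) 103.5 140.3
[-97.8  35.3] (11.7, -21.2) 123.2 152.7
[-97.8  35.3] (-4, -10.5) 104.4 154.0
```

Emit:
servo_tool([
  [0,0,0,0,-0.6,-0.4,1],
  [0,0,0,0,-0.6,-0.4,1],
  [0,0,0,0,0,0,1],
])

```text
t: 10.1
position: [460.4, 328.3, 38.4]
ee_rot: [98.4, 89.9, 110.4]
wrist_force: [-3.5, 8.3, -0.9]
gripper_width: -0.3
```

Emit:
servo_tool([
  [0,0,0,0,-0.7,-0.4,1],
  [0,0,0,0,-0.7,-0.4,1],
  [0,0,0,0,0,0,1],
])

```text
t: 10.4
position: [459.6, 326.6, 38.4]
ee_rot: [114.2, 89.9, 126.3]
wrist_force: [-4.5, 6.9, 0.7]
gripper_width: 0.1
```

Emit:
servo_tool([
  [0,0,0,0,-0.7,-0.4,1],
  [0,0,0,0,-0.7,-0.4,1],
  [0,0,0,0,0,0,1],
])

```text
t: 10.7
position: [459.0, 325.2, 38.3]
ee_rot: [115.1, 89.8, 127.1]
wrist_force: [-6.0, 8.9, -0.4]
gripper_width: -0.5
```

Emit:
servo_tool([
  [0,0,0,0,-0.7,-0.6,1],
  [0,0,0,0,-0.7,-0.6,1],
  [0,0,0,0,0,0,1],
])

```text
t: 11.0
position: [458.2, 323.6, 38.4]
ee_rot: [107.6, 89.8, 119.6]
wrist_force: [-5.5, 8.4, -1.8]
gripper_width: -0.4
```

Emit:
servo_tool([
  [0,0,0,0,-0.7,-0.5,1],
  [0,0,0,0,-0.7,-0.5,1],
  [0,0,0,0,0,0,1],
])

```text
t: 11.3
position: [457.6, 322.1, 38.4]
ee_rot: [105.7, 89.8, 117.7]
wrist_force: [-6.1, 9.8, -1.2]
gripper_width: -0.3
```

Emit:
servo_tool([
  [0,0,0,0,-0.7,-0.5,1],
  [0,0,0,0,-0.7,-0.5,1],
  [0,0,0,0,0,0,1],
])

```text
t: 11.6
position: [456.9, 320.5, 38.4]
ee_rot: [104.9, 89.8, 116.9]
wrist_force: [-4.9, 8.8, -1.1]
gripper_width: 0.3
```

Emit:
servo_tool([
  [0,0,0,0,-0.6,-0.5,1],
  [0,0,0,0,-0.6,-0.5,1],
  [0,0,0,0,0,0,1],
])

```text
t: 11.9
position: [456.3, 319.0, 38.4]
ee_rot: [103.6, 89.9, 115.6]
wrist_force: [-4.8, 8.6, -1.0]
gripper_width: 0.3
```

Emit:
servo_tool([
  [0,0,0,0,-0.6,-0.4,1],
  [0,0,0,0,-0.6,-0.4,1],
  [0,0,0,0,0,0,1],
])

```text
t: 12.2
position: [455.8, 317.5, 38.4]
ee_rot: [109.1, 89.9, 121.1]
wrist_force: [-4.6, 6.6, -0.4]
gripper_width: 0.0
```

Emit:
servo_tool([
  [0,0,0,0,-0.6,-0.4,1],
  [0,0,0,0,-0.6,-0.4,1],
  [0,0,0,0,0,0,1],
])

```text
t: 12.5
position: [455.2, 316.0, 38.4]
ee_rot: [111.3, 89.9, 123.3]
wrist_force: [-3.3, 7.4, -1.0]
gripper_width: 0.1
```

```bash
python3 look.py pics/s8.png
```

```text
t 12.5 pos [455.2 316.   38.4] plate [-59.9  36.2] yaw tool y 102.02 xaxis [-0.001  0.002 -1.   ] q [34.7  6.3 -9.9 73.8  0.1 22.7] F [-3.3   7.44 -1.03] Ff [-1.72  7.95]
```

View pics/s8.png

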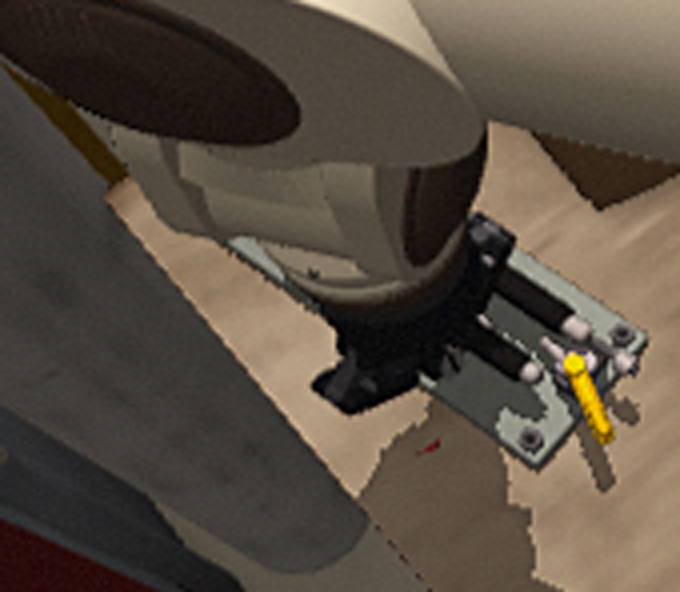

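Emit:
servo_tool([
  [0,0,0,0,-0.6,-0.4,1],
  [0,0,0,0,-0.6,-0.4,1],
  [0,0,0,0,0,0,1],
])

```text
t: 12.85
position: [454.6, 314.4, 38.3]
ee_rot: [127.7, 89.9, 139.7]
wrist_force: [-4.1, 5.8, 0.2]
gripper_width: 0.1
```

Emit:
servo_tool([
  [0,0,0,0,-0.6,-0.3,1],
  [0,0,0,0,-0.6,-0.3,1],
  [0,0,0,0,0,0,1],
])

```text
t: 13.15
position: [454.2, 312.8, 38.2]
ee_rot: [151.1, 89.9, 163.1]
wrist_force: [-5.2, 4.0, 1.2]
gripper_width: 0.1
```

```bash
python3 -c "
from h import *
p=tip(530,371); d=p-np.array((11.7,-21.2)); print(p,np.hypot(*d),np.degrees(np.arctan2(d[1],d[0])))
st()"
```

```text
[-105.4   14. ] 122.27612195355233 163.26933868811236
t 13.15 pos [454.2 312.8  38.2] plate [-61.6  33.3] yaw tool y 102.0 xaxis [-0.002  0.    -1.   ] q [ 34.5   6.  -10.3  73.8   0.1  22.5] F [-5.19  4.    1.17] Ff [-4.27  4.97]
```

Emit:
servo_tool([
  [0,0,0,0,-0.4,-0.4,1],
  [0,0,0,0,-0.4,-0.3,1],
  [0,0,0,0,0,0,1],
])

```text
t: 13.45
position: [454.7, 311.4, 38.4]
ee_rot: [-62.0, 89.9, -50.0]
wrist_force: [0.3, -0.1, 0.3]
gripper_width: 0.1
```

Emit:
servo_tool([
  [0,0,0,0,-0.4,-0.3,1],
  [0,0,0,0,-0.4,-0.3,1],
  [0,0,0,0,0,0,1],
])

```text
t: 13.75
position: [454.2, 310.7, 38.4]
ee_rot: [-40.3, 90.0, -28.3]
wrist_force: [-0.1, 0.7, -0.7]
gripper_width: -0.0
```

```bash
python3 look.py pics/s9.png
```

```text
t 13.75 pos [454.2 310.7  38.4] plate [-62.   31.2] yaw tool y 101.96 xaxis [ 0. -0. -1.] q [ 34.4   5.7 -10.5  73.8  -0.   22.4] F [-0.06  0.73 -0.69] Ff [0.08 0.73]
```

View pics/s9.png

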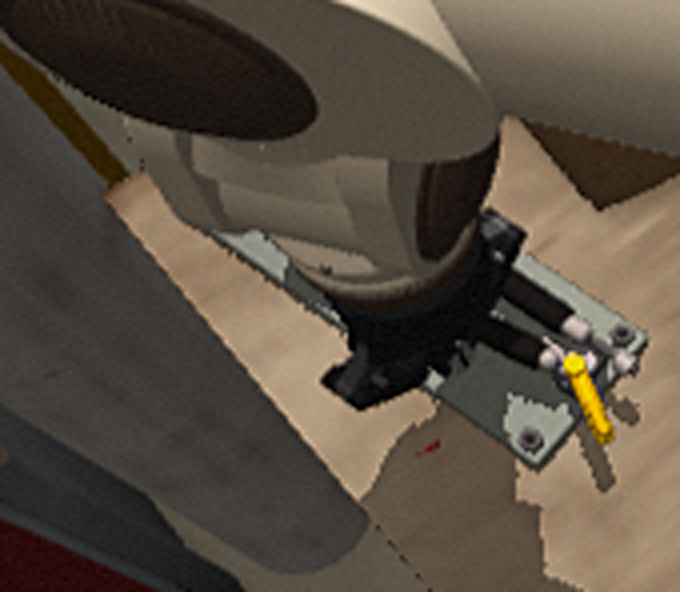

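Emit:
servo_tool([
  [0,0,0,0,2,0,1],
  [0,0,0,0,8,0,1],
  [0,0,0,0,15,0,1],
  [0,0,0,-5,15,0,1],
  [0,0,0,-30,10,0,1],
  [0,0,0,-30,0,-20,1],
  [0,0,0,-20,0,-40,1],
  [0,0,0,0,0,0,1],
])

```text
t: 14.6
position: [382.9, 348.9, 127.5]
ee_rot: [37.8, 89.8, 49.9]
wrist_force: [1.1, 0.4, 0.5]
gripper_width: -0.1
```

```bash
python3 look.py pics/s10.png
```

```text
t 14.6 pos [382.9 348.9 127.5] plate [-124.    83.1] yaw tool y 102.11 xaxis [ 0.003  0.003 -1.   ] q [42.3 -0.5 -7.  83.2  0.  30.2] F [1.08 0.42 0.54] Ff [1.14 0.19]
```

View pics/s10.png

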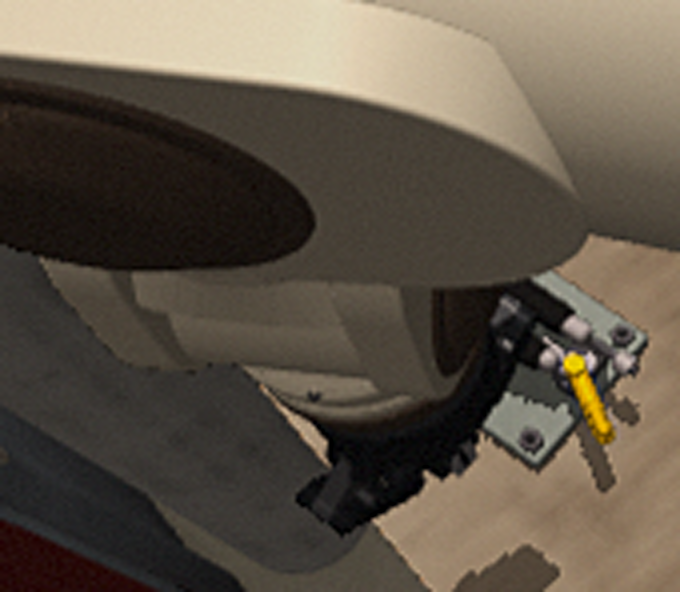

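Emit:
servo_tool([
  [0,0,0,0,-15,-10,1],
  [0,0,0,20,-16,-9,1],
  [8.5,0,0,25,0,0,1],
  [8.5,0,0,20,0,0,1],
  [0,0,0,15,0,0,1],
  [0,0,0,8,0,0,1],
  [0,0,0,0,0,0,1],
])

```text
t: 15.35
position: [372.5, 313.0, 34.3]
ee_rot: [-135.2, 89.9, -140.0]
wrist_force: [0.8, 0.5, 0.1]
gripper_width: -0.1
```

```bash
python3 -c "
from h import *
st()
from cell import viewer
for n in ('scene','top'):
    f=viewer.grab_frame(n); np.savez(n+'L.npz',**f); cv2.imwrite(f'pics/{n}11.png',cv2.cvtColor(f['color'],cv2.COLOR_RGB2BGR))
"
```

```text
t 15.35 pos [372.5 313.   34.3] plate [-141.5   50. ] yaw tool y 85.19 xaxis [-0.001 -0.001 -1.   ] q [ 40.   -2.7 -19.5  73.2   0.   44.9] F [0.79 0.46 0.14] Ff [0.87 0.29]
```

View pics/scene11.png

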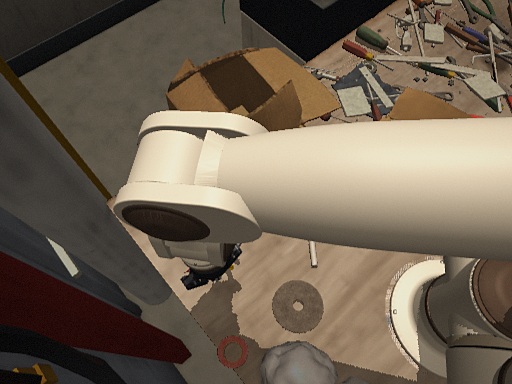

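View pics/top11.png

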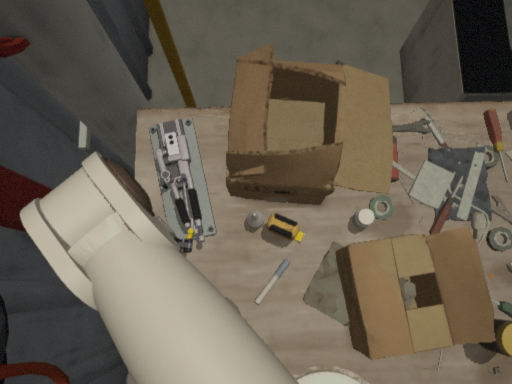

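Top view now shows the pliers; zooming on the jaw and block.

```bash
python3 - <<'E'
import cv2
a=cv2.imread('pics/top11.png')[110:255,130:230]; a=cv2.resize(a,None,fx=5.5,fy=4.1*1,interpolation=cv2.INTER_CUBIC)
cv2.imwrite('pics/top11c.png',cv2.resize(cv2.imread('pics/top11.png')[112:186,135:225],None,fx=8,fy=8,interpolation=cv2.INTER_CUBIC))
cv2.imwrite('pics/top11d.png',cv2.resize(cv2.imread('pics/top11.png')[180:255,135:225],None,fx=8,fy=8,interpolation=cv2.INTER_CUBIC))
E
```

```text
(no output)
```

View pics/top11c.png

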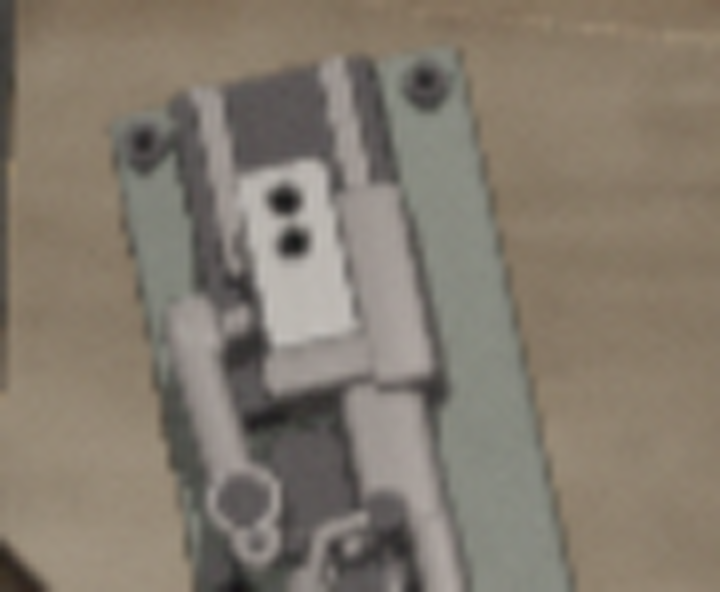

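View pics/top11d.png

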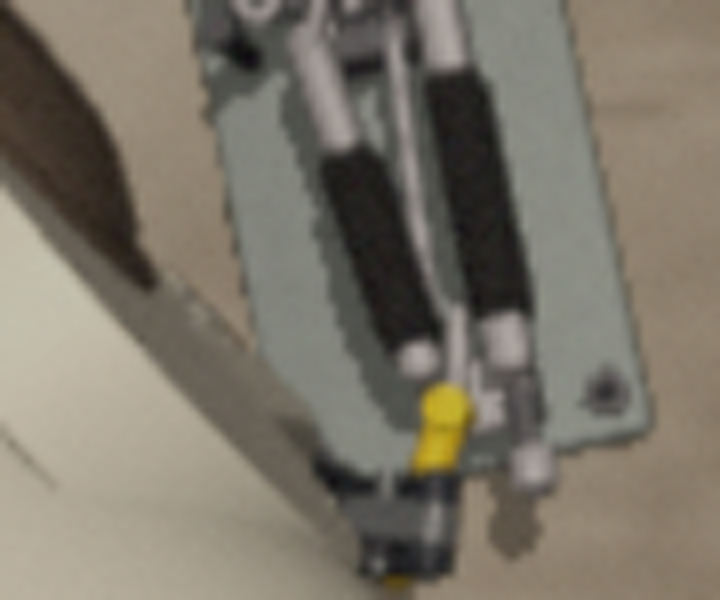

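Emit:
servo_tool([
  [0,0,0,-2,-3,0,1],
  [0,0,0,-2,-4,0,1],
  [0,0,0,0,-4,0,1],
  [0,0,0,0,-2,0,1],
  [0,0,0,0,-2,0,1],
  [0,0,0,0,0,0,1],
])

```text
t: 16.05
position: [371.5, 297.8, 39.4]
ee_rot: [32.5, 90.0, 27.5]
wrist_force: [-0.9, -0.2, 0.5]
gripper_width: -0.2
```

Emit:
servo_tool([
  [0,0,0,0,-1.5,0,1],
  [0,0,0,0,-1.5,0,1],
  [0,0,0,0,-1.5,0,1],
  [0,0,0,0,0,0,1],
])

```text
t: 16.45
position: [371.0, 293.7, 39.4]
ee_rot: [121.4, 90.0, 116.4]
wrist_force: [-0.6, 1.6, -0.6]
gripper_width: 0.2
```

Emit:
servo_tool([
  [0,0,0,0,-1.5,0,1],
  [0,0,0,0,-1.5,0,1],
  [0,0,0,0,0,0,1],
])

```text
t: 16.75
position: [370.8, 290.4, 39.4]
ee_rot: [-84.9, 90.0, -90.0]
wrist_force: [-0.5, 1.4, 0.1]
gripper_width: 0.1
```

Emit:
servo_tool([
  [0,0,0,0,-1.3,0,1],
  [0,0,0,0,-1.3,0,1],
  [0,0,0,0,-1.3,0,1],
  [0,0,0,0,0,0,1],
])

```text
t: 17.15
position: [370.5, 286.6, 39.4]
ee_rot: [-149.2, 90.0, -154.3]
wrist_force: [-1.3, 2.4, 0.7]
gripper_width: 0.0
```

Emit:
servo_tool([
  [0,0,0,0,-1.3,0,1],
  [0,0,0,0,-1.3,0,1],
  [0,0,0,0,0,0,1],
])

```text
t: 17.45
position: [370.2, 284.1, 39.4]
ee_rot: [156.5, 90.0, 151.5]
wrist_force: [-1.6, 3.2, -1.2]
gripper_width: -0.3
```

Emit:
servo_tool([
  [0,0,0,0,-1.3,0,1],
  [0,0,0,0,-1.3,0,1],
  [0,0,0,0,0,0,1],
])

```text
t: 17.75
position: [370.0, 281.4, 39.3]
ee_rot: [-139.4, 90.0, -144.4]
wrist_force: [-1.9, 3.1, 0.9]
gripper_width: -0.0
```

```bash
cat > lt.py <<'E'
import sys
from h import *
st()
from cell import viewer
f=viewer.grab_frame('top'); np.savez('lastT.npz',**f)
cv2.imwrite(sys.argv[1],cv2.resize(cv2.cvtColor(f['color'],cv2.COLOR_RGB2BGR)[112:257,135:225],None,fx=5.5,fy=4.1,interpolation=cv2.INTER_CUBIC))
E
python3 lt.py pics/t12.png
```

```text
t 17.75 pos [370.  281.4  39.3] plate [-150.3   19.6] yaw tool y 84.97 xaxis [-0. -0. -1.] q [ 37.3  -5.9 -22.   73.9   0.   42.3] F [-1.93  3.05  0.89] Ff [-1.27  3.38]
```

View pics/t12.png

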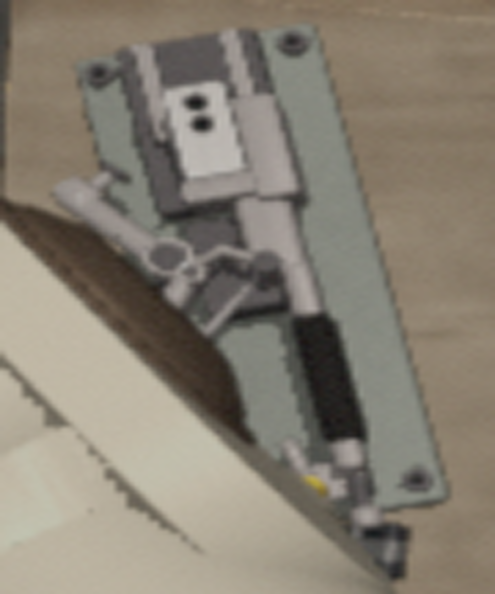

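Emit:
servo_tool([
  [0,0,0,0,2,0,1],
  [0,0,0,0,4,0,1],
  [0,0,0,0,6,-2,1],
  [0,0,0,0,8,-4,1],
  [0,0,0,0,8,-4,1],
  [0,0,0,-20,4,-5,1],
  [0,0,0,-35,0,-10,1],
  [0,0,0,-35,0,-30,1],
])

```text
t: 18.6
position: [318.0, 318.5, 129.8]
ee_rot: [-109.7, 89.9, -114.8]
wrist_force: [0.6, 1.3, 0.2]
gripper_width: 0.3
```

Emit:
servo_tool([
  [0,0,0,-40,-10,-30,1],
  [0,0,0,-40,-40,-20,1],
  [0,0,0,-10,-45,-10,1],
  [0,0,0,0,-45,-10,1],
  [0,0,0,0,-45,0,1],
  [0,0,0,0,-30,0,1],
  [0,0,0,0,0,0,1],
])

```text
t: 19.3
position: [233.6, 114.7, 212.6]
ee_rot: [11.4, 89.9, 6.1]
wrist_force: [0.4, 0.9, 0.1]
gripper_width: 0.0
```

```bash
python3 lt.py pics/t13.png; python3 -c "
from cell import viewer
import cv2
f=viewer.grab_frame('scene'); cv2.imwrite('pics/s13.png',cv2.resize(cv2.cvtColor(f['color'],cv2.COLOR_RGB2BGR)[170:280,115:250],None,fx=5.4,fy=5.4,interpolation=cv2.INTER_CUBIC)); cv2.imwrite('pics/s13f.png',cv2.cvtColor(f['color'],cv2.COLOR_RGB2BGR))
"
```

```text
t 19.3 pos [233.6 114.7 212.6] plate [-317.7 -116. ] yaw tool y 84.78 xaxis [ 0.002  0.    -1.   ] q [ 26.2 -35.1 -23.7 101.3  -0.   31.4] F [0.39 0.92 0.07] Ff [0.57 0.83]
```

View pics/t13.png

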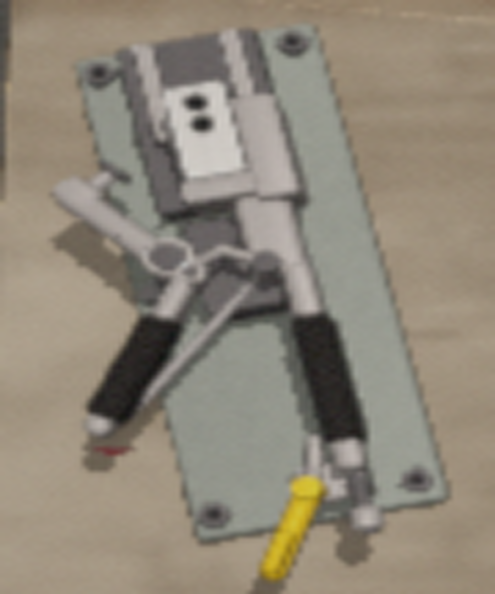

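View pics/s13.png

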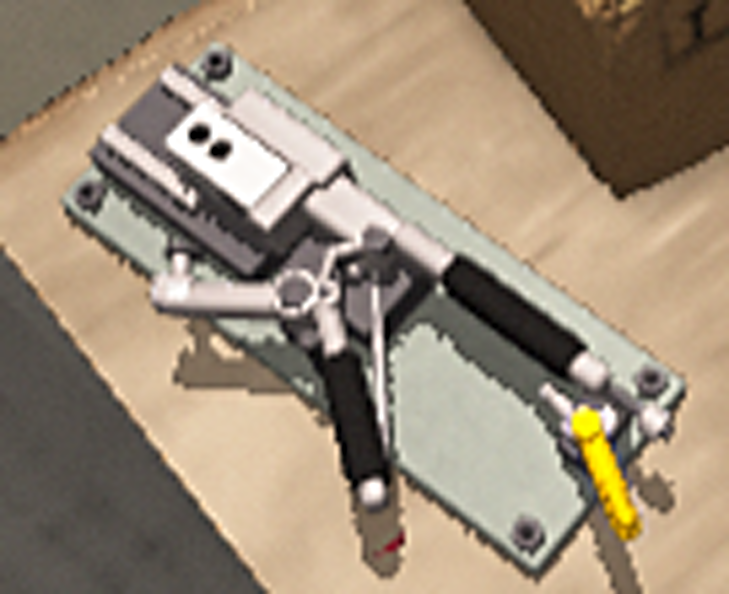

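View pics/s13f.png

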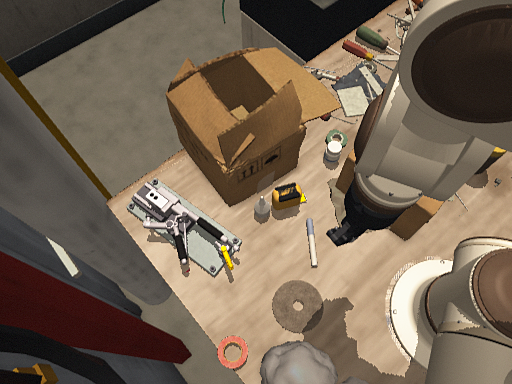

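```bash
python3 -c "
from cell import r
print(r.finish_job())"
```

```text
the job is handed in; nothing more can be done
None
```

I carried out every step and handed the job in at about 19 s of the 67 s allowed; no verdict is reported back.

- **Block:** I pushed it along the nest with the shut fingers at about 2.5 N. It met the end stop, where the force rose to about 13 N. The later pictures show it hard against the stop.
- **Handle:** I pushed it in small steps. The measured force levelled off at about 8–12 N, fell away past dead centre to zero, and the handle snapped over. With the fingers withdrawn it stayed in place, and the top view showed the pad against the block.
- **Release lever:** It needed about 3–4 N. The pliers sprang open, and the lever came back to rest once I moved off it.
- **Last pictures:** The pliers stand open, the lever is at rest and the block is home. No dowel is visible standing out of the block's face. The tape measure and bottles look unmoved, and the arm is well clear of everything.

No check failed. I judged the dowel's flushness by eye only, and the pad's pressing force could not be measured directly. I inferred that force from the snap and the handle staying locked.

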